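Clip the cordless microphone into the desk stand

ROBOT

A 7-joint arm with a two-finger parallel gripper is mounted at the origin on the work surface. World frame = base frame: x ahead of the robot, y to its left, z up, the work surface at z = 0. Lengths are in m, angles in degrees, forces in N, time in s.
With the tool pointing down it reaches from about 0.375 to 0.925 m from the base axis. Payload 3.1 kg.
Tool frame: the origin (TCP) lies midway between the tips of the shut fingers; the grasp point (between the pads) lies 19 mm behind it; x points along the fingers, y is the direction in which the jaws open and shut, and the axes are right-handed (so a half turn about x gives the same grasp; the last joint's range is limited). The gripper opens to 85 mm and grips with 20 to 120 N. Pads are 22 mm wide; open, the fingers measure 114 mm over their backs; the gripper's body (76 mm by 85 mm) begins 54 mm behind the grasp point. The pads swing forward as they close: fully open they stand 13 mm farther back than shut.
Start: joints at [-73.327, 21.939, 2.515, 91.553, -1.026, 66.532, -2.859], TCP at [0.246, 0.601, 0.231] pointing down, gripper open.
Joint ranges: [-149.38, 149.38], [-23.57, 123.04], [-84.95, 90], [0, 143.3], [-89.99, 269.99], [3.08, 112.72], [-163.45, 163.45]. Speed limits (degrees/s): [159.86, 159.86, 180, 180, 180, 180, 180].

INTERFACE

Orientations are given as [roll, pitch, yaw] about the fixed x, y, z axes, in that order (R = Rz(yaw) Ry(pitch) Rx(roll)).
In Python, from station import monitor, viewer, ctrl gives the robot as it stands. The module is installed in compiled form; this text tells all that it offers.
- The arm moves only by the shell command python3 -m pendant 'ROWS' [OPENING] [FORCE]. ROWS is JSON, a list of rows, each an object of numbers: "x", "y", "z": the shift along the tool's x, y, z in units of 40 mm (1.0 is 40 mm); "ax", "ay", "az": the turn, a rotation vector about the tool's x, y, z in degrees. A call has 1 to 12 rows; each row is the pose to reach, as a shift and turn from the pose commanded when the call began, along the tool's axes at that moment; what a row does not reach only later rows make up. A row lasts 1/8 s, in which the tool goes at most 62.5 mm and 10.7 degrees, less where a joint would pass 70% of its speed; a pose out of reach is approached as far as the arm can. A call with a gripper value outside its range is refused whole. OPENING is the finger opening in mm, from 0 to 85.4, set as the call begins (- or left out, the last holds). The fingers move at their own pace and stop on an object; FORCE is the grip in N (left out, the last holds). Time passes only in rows, so rows that repeat a pose let the fingers close. It gives the time, the measured TCP pose, the force and the opening at its end, in the units of the state.
- monitor.read_state(): the state, without advancing time (a new reading comes with each control period).
- viewer.camera(name): name is "scene" or "side" or "wrist"; returns the picture (400x640x3 uint8, blue, green, red); there is no depth.
- viewer.camera_info(name): a dict with "mtx" (3x3 intrinsics, pixels), "world_from_camera" (4x4, takes a point from camera to world coordinates). Camera axes: x right, y up, looking along -z (the intrinsics and any distortion apply to the point x, -y, -z); pixel columns grow to the right and rows downward; lengths in m; the calibration is good to about 2 mm. The wrist camera is an equidistant fisheye: a pixel r from the principal point sees the ray r / f radians off the axis. A picture is of the moment at which its call begins: read the wrist's pose just before it. camera_info takes no time and is no camera call; for the wrist camera it gives the pose at the moment of the call.
- ctrl.sign_off(): hands the job in, once; it reports no verdict.
Trained networks look in the newest picture that a camera, given by its name, has taken for a name from the list of things; names that differ only in an ending like _2 or _b are one class to them, and where a whole thing is asked for, a point or a joint stands for the part that bears it (a point fixed in the world has none). Each returns a list of dicts, best first, with "p" (0 to 1); they miss things now and then, are a little off and sometimes report something else, mostly with a low value. They report only what shows in the picture. A call takes as long as a camera call. They do not tell look-alikes from the thing itself.
- viewer.find_in(camera, label): "box" ([centre column, centre row, width, height] in pixels, round what is visible of it).
The state is a dict: "time_s": time; "joints": joint angles; "joint_vel": joint speeds; "effort": joint torques, N m; "position": TCP position; "eef_rot": TCP orientation; "force": force on the tool from outside, world axes, zero at the start; "wrist_torque": the same for the moment, N m; "gripper_width": opening from 0.0 (shut) to 1.0 (fully open).
Only numpy, scipy, OpenCV 4.12 (cv2) and the standard library are available. Lean on these libraries where they do the work, as an engineer would, in place of code of your own. Each camera call takes 0.05 s, during which the arm holds its last target.

TASK

Take the microphone out of its tray and press it down between the sprung jaws of the clip on the desk stand, around the middle of its handle and with its round grille head pointing away from the robot, across the table. Keep hold of it until it is fully home on the saddle and both jaws have closed over it, and only then let go. Leave the other things on the table where they are.

Things in the scene. Friction and masses are not known exactly. Their poses are not given: they have to be found in the camera images.
- mic_center (a point): Middle of the handle of a black cordless hand-held microphone, on its axis. The handle is round, 30 mm in diameter, from 90 mm behind this point (tail) to 72 mm ahead; it widens to 40 mm at 94 mm, then comes the steel ball head. x runs along the axis to the head; it may have rolled about x. About 0.26 kg, centre of mass about 20 mm ahead of this point. It starts level in the tray, axis 40 mm above the table.
- mic_head (a point): Centre of the ball-shaped steel grille head, 50 mm in diameter, on the microphone's axis 119 mm ahead of mic_center.
- tray: Shallow black tray that holds the microphone, 262 x 104 mm, rim 14 mm and floor 5 mm high; it stays put. Origin: centre of its underside; x along the microphone, head to +x. Two grey foam cradles 43 mm high and 92 mm wide hold the handle, at x -116 to -96 and 30 to 46 mm (mic_center starts at x -26); between them the handle is free at the sides and below.
- stand: Heavy desk stand that does not move: round grey base 130 mm in diameter and 22 mm high, steel column 16 mm in diameter, black sprung clip on top. Origin: centre of its underside; its x points roughly away from the robot, along the clip. Everything above 85 mm stays within 45 mm of the column's axis.
- clip_center (a point): Mid-clip: where the axis of the held microphone runs, along x (level, head to +x, away from the robot), 150 mm above the table. The clip is 40 mm long along x and opens upwards: a V saddle between two nylon jaws. Empty, their flared mouth is some 28 mm wide at the top (31 mm above this point) and 8 mm at the lips (13 mm above). The handle pressed straight down springs them apart with 8 to 12 N in all.
- jaw_left (a joint): Angle of the sprung jaw on the clip's +y side, hinged 24 mm below clip_center, spring 0.5 N m per rad plus a small preload towards 0. 0: empty and shut; about 0.13: closed on a handle that is fully home; about 0.3 while the handle passes the lips; 0.6: end of travel.
- jaw_right (a joint): The same for the jaw on the clip's -y side.
- note_block: Block of note paper, 76 x 76 x 22 mm, loose bystander. Origin: centre of its underside.
- pen: Pen, 140 x 11 x 11 mm along its x, loose bystander. Origin: underside of its middle.
- mug: White mug, 80 mm in diameter, 92 mm high, loose bystander. Origin: centre of its underside.
- glasses_case: Spectacles case, 160 x 62 x 42 mm, loose bystander. Origin: centre of its underside.
- calculator: Pocket calculator, 140 x 76 x 14 mm, loose bystander. Origin: centre of its underside.
- snack_jar: Amber glass jar with a steel cap, 72 mm in diameter, 85 mm high, loose bystander. Origin: centre of its underside.
There are look-alikes about, which are no part of the job. Leave any orange look-alike of the part that bears mic_center alone.

How it is judged (in metres and radians):
On the way:
1. the microphone is home in the clip, both jaws closed on it, while the gripper still holds it (x of mic_center in the frame of clip_center between -0.03 and 0.03 m and y of mic_center in the frame of clip_center between -0.004 and 0.004 m and z of mic_center in the frame of clip_center between -0.005 and 0.005 m and angle between the x axis of mic_center and the x axis of clip_center, either way round below 0.12 rad and x of mic_head in the frame of clip_center above 0.05 m and value of joint jaw_left between 0.07 and 0.2 rad and value of joint jaw_right between 0.07 and 0.2 rad and contact force between the fingers and anything else above 0.5 N), for 0.2 s.
At the end, for the whole second after the job is handed in: The microphone lies in the clip within 4 mm sideways, 5 mm in height and 0.12 rad of its home line, mid-handle within 30 mm of the clip's centre, head on the side away from the robot, both jaws closed on it (0.07 to 0.20 rad); released, at rest (x of mic_center in the frame of clip_center between -0.03 and 0.03 m and y of mic_center in the frame of clip_center between -0.004 and 0.004 m and z of mic_center in the frame of clip_center between -0.005 and 0.005 m and angle between the x axis of mic_center and the x axis of clip_center, either way round below 0.12 rad and x of mic_head in the frame of clip_center above 0.05 m and value of joint jaw_left between 0.07 and 0.2 rad and value of joint jaw_right between 0.07 and 0.2 rad); the robot touches nothing.
It fails at once if the microphone is let go over the clip before the jaws have closed on it (horizontal distance between mic_center and clip_center below 0.1 m and z of mic_center in the frame of clip_center above 0.008 m and contact force between the fingers and anything else below 0.05 N).
It fails at once if another thing on the table is shoved more than 30 mm or knocked over (distance of any of note_block, pen, mug, glasses_case, calculator, snack_jar from where it was at the start of the episode above 0.03 m).
It also fails if it takes over 45 s, if anything falls off the work surface, if the arm or the gripper's body presses on something with over 40 N, if the wrist force passes 120 N, or if a joint passes its speed limit or range.

## Working session

There is one attempt and no reset: what is moved stays moved. The work goes in short steps, Python scripts to look and compute and a shell command to move; the robot and the scene stay as the last step left them, time stands still between calls to the robot, and variables do not carry over. Pictures are saved under pics/ and viewed, and the job is handed in when it is done.

```bash
mkdir -p pics
cat > look.py <<'E'
import cv2,numpy as np,json,sys
from station import monitor,viewer,ctrl
E
python3 - <<'E'
from look import *
s=monitor.read_state();print(s)
for n in ["scene","side","wrist"]:
    i=viewer.camera_info(n);im=viewer.camera(n);cv2.imwrite(f"pics/{n}0.png",im)
    print(n,i)
    for l in ["mic_center","mic_head","tray","stand","jaw_left"]:
        try: print(l,[(np.round(d["box"]).tolist(),round(d["p"],2)) for d in viewer.find_in(n,l)][:3])
        except Exception as e: print(l,e)
print(monitor.read_state()["time_s"])
E
```

```text
{'time_s': 0.0, 'joints': array([-73.32763181,  21.99343498,   2.51192289,  91.647226  ,
        -1.02488938,  66.53304677,  -2.85851057]), 'joint_vel': array([ 0.07281327, -0.01560946,  0.0301683 , -0.02627368, -0.08630387,
       -0.01423842,  0.07794463]), 'effort': array([-3.71693559e-04, -4.33452308e+01,  1.02463067e+00, -2.49518144e+01,
        1.06686426e-02,  1.11311779e-02, -1.68145668e-06]), 'position': array([0.24605149, 0.60061955, 0.22988557]), 'eef_rot': array([ -86.60167492,   89.8487809 , -108.8725351 ]), 'force': array([-0.53940155, -0.59118508, -0.51447248]), 'wrist_torque': array([0.00096687, 0.01124514, 0.0233372 ]), 'gripper_width': 1.001013502193951}
scene {'mtx': array([[395.88007789,   0.        , 316.2838981 ],
       [  0.        , 395.88007789, 198.32636419],
       [  0.        ,   0.        ,   1.        ]]), 'world_from_camera': array([[-0.63428673, -0.54165655,  0.55162353,  1.14205713],
       [ 0.7730009 , -0.45564712,  0.44142419,  0.47450564],
       [ 0.01224537,  0.70639499,  0.70771192,  0.8660292 ],
       [ 0.        ,  0.        ,  0.        ,
[... 1321 characters left out ...]
629, 201.12397313],
       [  0.        ,   0.        ,   1.        ]]), 'world_from_camera': array([[ 3.78835812e-01, -8.78701178e-01, -2.90461128e-01,
         1.71393150e-01],
       [ 9.25463885e-01,  3.59747420e-01,  1.18736648e-01,
         6.31122043e-01],
       [ 1.58609309e-04, -3.13792978e-01,  9.49491412e-01,
         3.72588954e-01],
       [ 0.00000000e+00,  0.00000000e+00,  0.00000000e+00,
         1.00000000e+00]])}
mic_center [([150.0, 262.0, 129.0, 50.0], 0.9), ([187.0, 384.0, 20.0, 33.0], 0.89)]
mic_head [([148.0, 260.0, 128.0, 55.0], 0.91), ([29.0, 331.0, 56.0, 74.0], 0.8)]
tray [([182.0, 376.0, 41.0, 46.0], 0.66)]
stand [([72.0, 385.0, 11.0, 21.0], 0.74)]
jaw_left []
0.9
```

View pics/scene0.png

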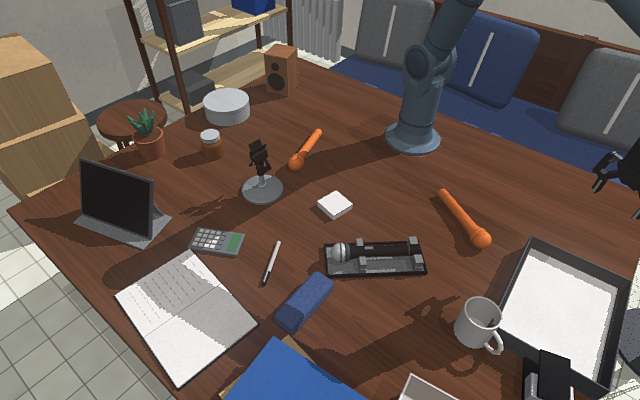

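View pics/side0.png

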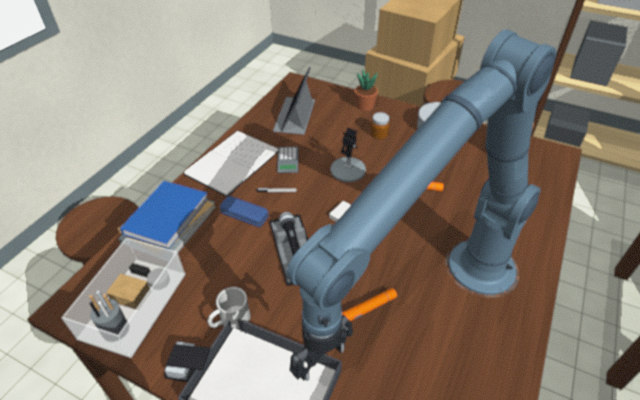

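View pics/wrist0.png

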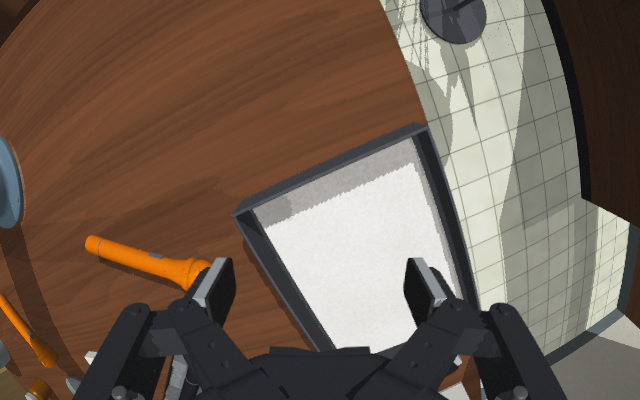

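The scene picture shows the real (black) mic in its tray, with the head at about (340,253) and the tail at about (412,247). The stand is at (262,175). The two orange mics at (465,218) and (305,150) are look-alikes. Next I'll enlarge the relevant areas and measure.

```bash
cat >> look.py <<'E'
def ray(n,u,v,info=None):
    i=info or viewer.camera_info(n);K=i["mtx"];T=i["world_from_camera"]
    x=(u-K[0,2])/K[0,0];y=(v-K[1,2])/K[1,1]
    if n=="wrist":
        r=np.hypot(x,y);s=np.sin(r)/r if r>1e-9 else 1;d=np.array([x*s,-y*s,-np.cos(r)])
    else: d=np.array([x,-y,-1.])
    d=T[:3,:3]@d
    return T[:3,3],d/np.linalg.norm(d)
def atz(n,u,v,z,info=None):
    o,d=ray(n,u,v,info);return o+d*(z-o[2])/d[2]
def proj(n,p,info=None):
    i=info or viewer.camera_info(n);K=i["mtx"];T=i["world_from_camera"]
    c=T[:3,:3].T@(np.asarray(p)-T[:3,3]);x,y,z=c[0],-c[1],-c[2]
    if n=="wrist":
        r=np.hypot(x,y);t=np.arctan2(r,z);return np.array([K[0,2]+K[0,0]*t*x/r,K[1,2]+K[1,1]*t*y/r])
    return np.array([K[0,2]+K[0,0]*x/z,K[1,2]+K[1,1]*y/z])
E
python3 - <<'E'
from look import *
im=cv2.imread("pics/scene0.png");c=im[140:290,200:440];cv2.imwrite("pics/sc_crop.png",cv2.resize(c,None,fx=3.3,fy=3.3,interpolation=cv2.INTER_CUBIC))
im=cv2.imread("pics/side0.png");c=im[110:300,220:420];cv2.imwrite("pics/si_crop.png",cv2.resize(c,None,fx=3,fy=3,interpolation=cv2.INTER_CUBIC))
print("head",atz("scene",340,253,.04),"tail",atz("scene",410,247,.04))
print("base",atz("scene",262,190,.022), "clip",atz("scene",259,150,.16))
print("side head",atz("side",287,219,.04),"base",atz("side",348,169,.022),"clip",atz("side",349,138,.16))
E
```

```text
head [0.61348829 0.13344334 0.04      ] tail [0.47930491 0.26330859 0.04      ]
base [ 0.56355004 -0.20239001  0.022     ] clip [ 0.54623722 -0.21526532  0.16      ]
side head [0.61163385 0.12660558 0.04      ] base [ 0.54312112 -0.20338036  0.022     ] clip [ 0.54735558 -0.20904882  0.16      ]
```

View pics/sc_crop.png

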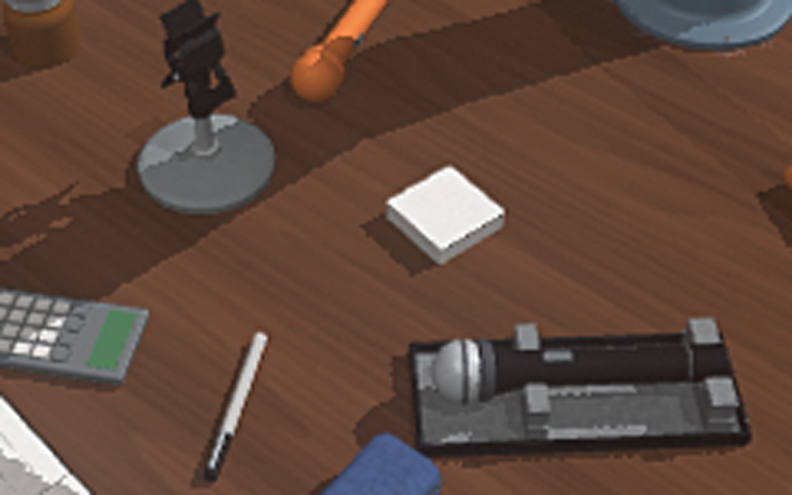

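View pics/si_crop.png

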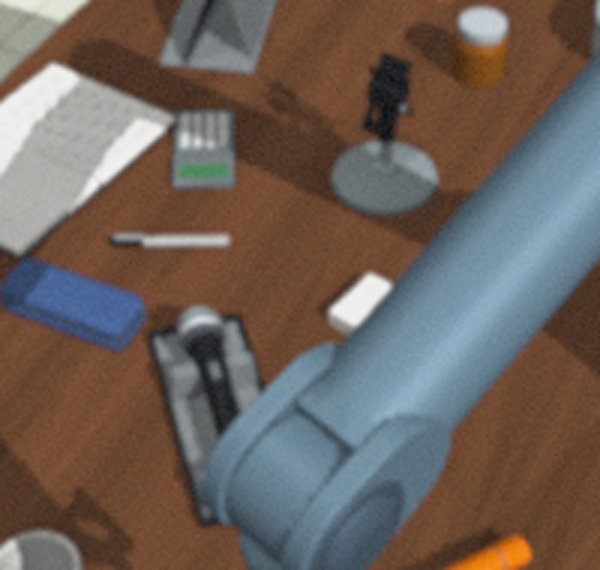

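```bash
cat >> look.py <<'E'
from scipy.spatial.transform import Rotation as Ro
def tool():
    s=monitor.read_state();return np.array(s["position"]),Ro.from_euler("xyz",s["eef_rot"],degrees=True).as_matrix(),s
def Rdown(micyaw,flip=1):
    a=np.radians(micyaw);x=np.array([0,0,-1.]);y=flip*np.array([-np.sin(a),np.cos(a),0]);return np.column_stack([x,y,np.cross(x,y)])
def plan(p,R):
    p0,R0,s=tool();d=R0.T@(np.asarray(p)-p0)/.04;rv=Ro.from_matrix(R0.T@R).as_rotvec(degrees=True)
    print("t",round(s["time_s"],3),"pos",p0.round(4),"shift",d.round(3),"rot",rv.round(2),"rows",max(np.linalg.norm(d)*.04/.0625,np.linalg.norm(rv)/10.7).round(2))
def find(n,*ls):
    for l in ls: print(n,l,[(np.round(d["box"],1).tolist(),round(d["p"],2)) for d in viewer.find_in(n,l)][:4])
E
python3 - <<'E'
from look import *
p,R,s=tool();print(R.round(3))
for f in (1,-1): plan([0.5,0.0,0.36],Rdown(-44,f)); plan([0.5,0.0,0.36],Rdown(0,f))
E
```

```text
[[-0.     0.379  0.925]
 [ 0.     0.925 -0.379]
 [-1.     0.    -0.   ]]
t 0.9 pos [0.2464 0.6015 0.2313] shift [ -3.219 -11.512  11.567] rot [21.73 -0.   -0.  ] rows 10.65
t 0.9 pos [0.2464 0.6015 0.2313] shift [ -3.219 -11.512  11.567] rot [-22.27  -0.    -0.  ] rows 10.65
t 0.9 pos [0.2464 0.6015 0.2313] shift [ -3.219 -11.512  11.567] rot [-158.27    0.     -0.  ] rows 14.79
t 0.9 pos [0.2464 0.6015 0.2313] shift [ -3.219 -11.512  11.567] rot [157.73  -0.     0.  ] rows 14.74
```

Run:
```python
from look import *
plan([0.47,-0.16,0.33],Rdown(0,1))
```

```text
t 0.9 pos [0.2464 0.6015 0.2313] shift [ -2.469 -15.498  12.39 ] rot [-22.27  -0.    -0.  ] rows 12.8
```

```bash
R='{"x":-2.4,"y":-14.4,"z":11.6,"ax":-22.3}'; python3 -m pendant '[{"x":-2.4,"y":-14.4,"z":11.6,"ax":-22.3},{"x":-2.4,"y":-14.4,"z":11.6,"ax":-22.3},{"x":-2.4,"y":-14.4,"z":11.6,"ax":-22.3},{"x":-2.4,"y":-14.4,"z":11.6,"ax":-22.3},{"x":-2.4,"y":-14.4,"z":11.6,"ax":-22.3},{"x":-2.4,"y":-14.4,"z":11.6,"ax":-22.3},{"x":-2.4,"y":-14.4,"z":11.6,"ax":-22.3},{"x":-2.4,"y":-14.4,"z":11.6,"ax":-22.3},{"x":-2.4,"y":-14.4,"z":11.6,"ax":-22.3},{"x":-2.4,"y":-14.4,"z":11.6,"ax":-22.3},{"x":-2.4,"y":-14.4,"z":11.6,"ax":-22.3},{"x":-2.4,"y":-14.4,"z":11.6,"ax":-22.3}]'
python3 - <<'E'
from look import *
import pickle
plan([0.47,-0.16,0.33],Rdown(0,1))
i=viewer.camera_info("wrist");im=viewer.camera("wrist");cv2.imwrite("pics/w1.png",im);pickle.dump(i,open("w1.pkl","wb"))
find("wrist","stand","mic_center","jaw_left","jaw_right")
E
```

```text
t 0.9 pos [0.2464 0.6015 0.2313] shift [ -2.469 -15.498  12.39 ] rot [-22.27  -0.    -0.  ] rows 12.8
wrist stand [([72.2, 382.5, 11.7, 15.8], 0.66)]
wrist mic_center [([150.8, 262.9, 126.7, 51.7], 0.86), ([27.4, 330.9, 54.9, 76.6], 0.68), ([188.7, 384.4, 19.2, 31.2], 0.63), ([182.1, 376.9, 42.2, 46.3], 0.61)]
wrist jaw_left []
wrist jaw_right []validation failed for argument at $[0]...
```

View pics/w1.png

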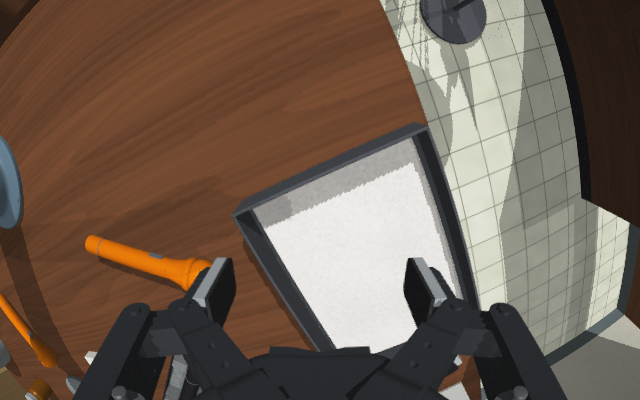

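The call was refused and the arm didn't move. It may need all six keys, or there may be a limit on values, so I'll try a full-key row.

```bash
python3 -m pendant '[{"x":-0.5,"y":-1.5,"z":1.2,"ax":-5,"ay":0,"az":0}]'
```

```text
time_s: 1.27
position: [0.2592, 0.546, 0.2444]
eef_rot: [-135.2, 89.8, -151.9]
force: [0.3, 0.2, -0.1]
gripper_width: 1.0
```

```bash
python3 -m pendant '[{"x":-0.5,"y":-3,"z":2.4,"ax":-10,"ay":0,"az":0},{"x":-1.5,"y":-10,"z":8,"ax":-15,"ay":0,"az":0}]'
```

```text
time_s: 1.52
position: [0.3095, 0.4264, 0.2628]
eef_rot: [42.1, 89.9, 40.1]
force: [1.2, 0.1, 0.5]
gripper_width: 0.998
```

All six keys are required. I'll continue with full rows.

Run:
```python
from look import *
plan([0.47,-0.16,0.33],Rdown(0,1))
```

```text
t 1.525 pos [0.3095 0.4264 0.2628] shift [ -1.687 -14.507   4.536] rot [-2.05  0.05 -0.04] rows 9.79
```

```bash
python3 -m pendant '[{"x":-1.7,"y":-14.4,"z":4.5,"ax":-2,"ay":0,"az":0},{"x":-1.7,"y":-14.4,"z":4.5,"ax":-2,"ay":0,"az":0},{"x":-1.7,"y":-14.4,"z":4.5,"ax":-2,"ay":0,"az":0},{"x":-1.7,"y":-14.4,"z":4.5,"ax":-2,"ay":0,"az":0},{"x":-1.7,"y":-14.4,"z":4.5,"ax":-2,"ay":0,"az":0},{"x":-1.7,"y":-14.4,"z":4.5,"ax":-2,"ay":0,"az":0},{"x":-1.7,"y":-14.4,"z":4.5,"ax":-2,"ay":0,"az":0},{"x":-1.7,"y":-14.4,"z":4.5,"ax":-2,"ay":0,"az":0},{"x":-1.7,"y":-14.4,"z":4.5,"ax":-2,"ay":0,"az":0},{"x":-1.7,"y":-14.4,"z":4.5,"ax":-2,"ay":0,"az":0},{"x":-1.7,"y":-14.4,"z":4.5,"ax":-2,"ay":0,"az":0}]'
python3 - <<'E'
from look import *
import pickle
plan([0.47,-0.16,0.33],Rdown(0,1))
i=viewer.camera_info("wrist");im=viewer.camera("wrist");cv2.imwrite("pics/w1b.png",im);pickle.dump(i,open("w1.pkl","wb"))
find("wrist","stand","mic_center","jaw_left","jaw_right")
E
```

```text
time_s: 2.9
position: [0.4658, -0.1596, 0.3313]
eef_rot: [-44.1, 89.8, -44.8]
force: [0.1, 0.2, 0.1]
gripper_width: 0.997
t 2.9 pos [ 0.4658 -0.1596  0.3313] shift [ 0.033 -0.008  0.106] rot [-0.79  0.12  0.11] rows 0.08
wrist stand [([282.1, 222.7, 75.9, 108.7], 0.7)]
wrist mic_center [([520.2, 210.9, 97.3, 94.8], 0.94), ([573.8, 59.6, 84.4, 91.7], 0.86), ([266.0, 69.9, 65.0, 135.1], 0.77)]
wrist jaw_left [([282.5, 249.2, 33.0, 62.4], 0.85)]
wrist jaw_right [([260.9, 248.2, 18.5, 57.3], 0.95)]
```

View pics/w1b.png

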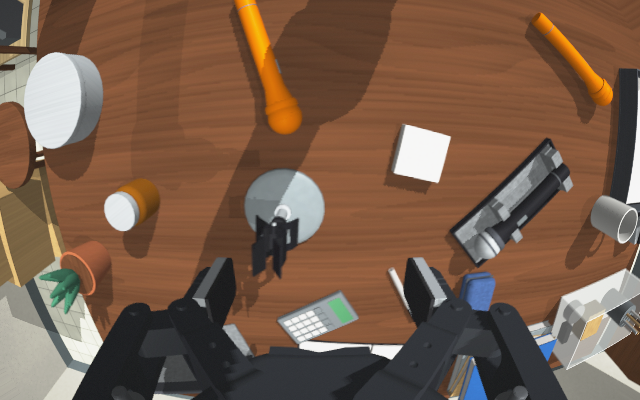

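Run:
```python
from look import *
im=cv2.imread("pics/w1b.png");cv2.imwrite("pics/w1b_c.png",cv2.resize(im[160:300,230:350],None,fx=5,fy=4.2*5/4.2,interpolation=cv2.INTER_CUBIC)[:600*7//6][:700])
cv2.imwrite("pics/w1b_c.png",cv2.resize(im[165:285,225:345],(600,600),interpolation=cv2.INTER_CUBIC))
cv2.imwrite("pics/w1b_m.png",cv2.resize(im[130:280,440:600],(800,750),interpolation=cv2.INTER_CUBIC)[:600] if 0 else cv2.resize(im[130:280,440:600],(640,600),interpolation=cv2.INTER_CUBIC))
```

```text
(no output)
```

View pics/w1b_c.png

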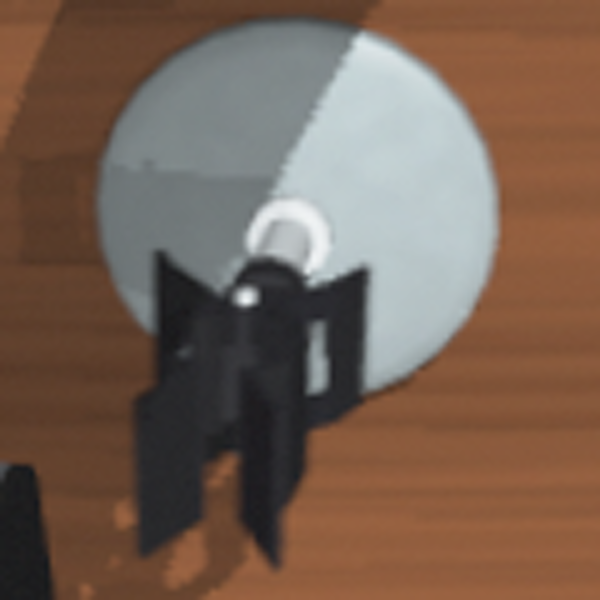

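View pics/w1b_m.png

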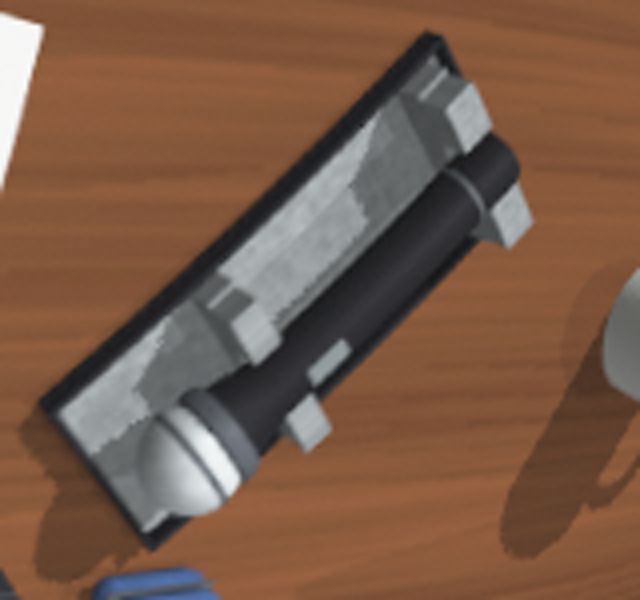

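```bash
python3 - <<'E'
from look import *
import pickle
i=pickle.load(open("w1.pkl","rb"))
for u,v in [(253,228),(254,236)]: print(atz("wrist",u,v,.18,i))
print("lips",atz("wrist",225+203/5,165+437/5,.163,i),atz("wrist",225+242/5,165+437/5,.163,i))
print("basec",atz("wrist",225+297/5,165+210/5,.022,i))
plan([0.56,-.21,.36],Rdown(0))
E
python3 -m pendant '[{"x":-0.7,"y":-1.3,"z":2.3,"ax":-0.8,"ay":0,"az":0},{"x":-0.7,"y":-1.3,"z":2.3,"ax":-0.8,"ay":0,"az":0},{"x":-0.7,"y":-1.3,"z":2.3,"ax":-0.8,"ay":0,"az":0}]'
python3 - <<'E'
from look import *
import pickle
i=viewer.camera_info("wrist");im=viewer.camera("wrist");cv2.imwrite("pics/w2.png",im);pickle.dump(i,open("w2.pkl","wb"))
find("wrist","stand","jaw_left","jaw_right")
plan([0.56,-.21,.36],Rdown(0))
E
```

```text
[ 0.51046562 -0.23065234  0.18      ]
[ 0.51967602 -0.23044559  0.18      ]
lips [ 0.54814019 -0.2230576   0.163     ] [ 0.54807381 -0.21402417  0.163     ]
basec [ 0.54325985 -0.21621331  0.022     ]
t 3.15 pos [ 0.4656 -0.1528  0.3298] shift [-0.757 -1.425  2.363] rot [-0.09 -0.04 -0.05] rows 1.83
time_s: 3.52
position: [0.5601, -0.2061, 0.3571]
eef_rot: [-121.9, 89.8, -121.2]
force: [-0.3, -0.3, 0.6]
gripper_width: 1.0
wrist stand []
wrist jaw_left [([316.5, 167.0, 28.7, 50.0], 0.89)]
wrist jaw_right [([301.0, 165.7, 23.0, 45.0], 0.69)]
t 3.725 pos [ 0.5565 -0.2061  0.3578] shift [-0.054 -0.099  0.087] rot [ 0.59 -0.05 -0.1 ] rows 0.09
```

View pics/w2.png

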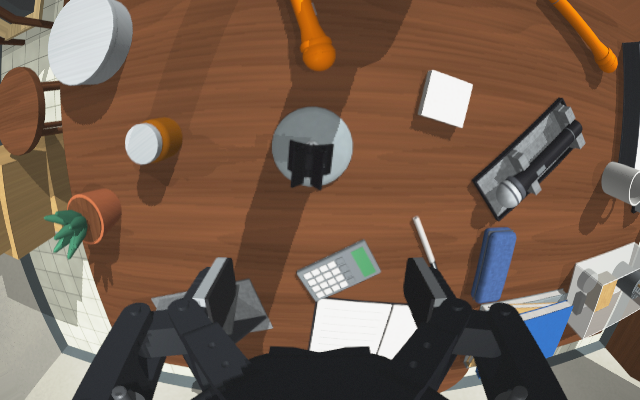

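Run:
```python
from look import *
import pickle
monitor.read_state()
i=viewer.camera_info("wrist");im=viewer.camera("wrist");cv2.imwrite("pics/w3.png",im);pickle.dump(i,open("w3.pkl","wb"))
i2=pickle.load(open("w2.pkl","rb"));print(i["world_from_camera"][:3,3],i2["world_from_camera"][:3,3]);print(i["world_from_camera"][:3,:3].round(3))
cv2.imwrite("pics/w3_c.png",cv2.resize(im[100:200,260:360],(600,600),interpolation=cv2.INTER_CUBIC))
plan([0.56,-.21,.36],Rdown(0))
```

```text
[ 0.47558379 -0.20811862  0.49921422] [ 0.47935742 -0.20749201  0.49854324]
[[-0.011 -0.95  -0.313]
 [ 1.    -0.009 -0.005]
 [ 0.002 -0.313  0.95 ]]
t 3.775 pos [ 0.5564 -0.2062  0.3582] shift [-0.046 -0.096  0.088] rot [ 0.58 -0.01 -0.12] rows 0.09
```

View pics/w3_c.png

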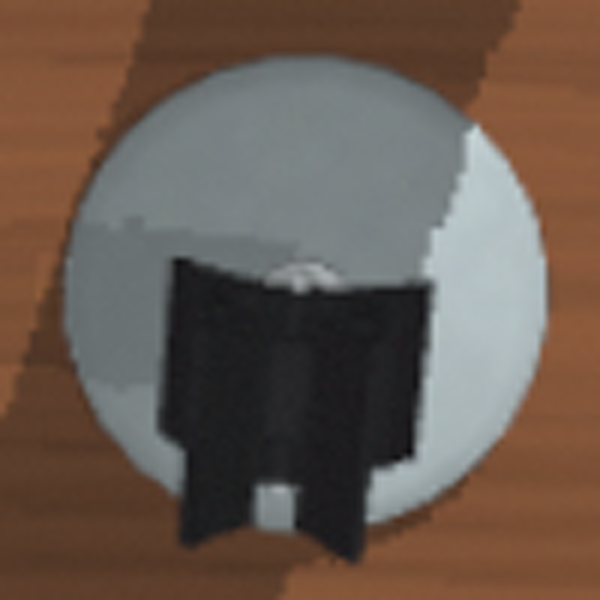

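Run:
```python
from look import *
import pickle
i=pickle.load(open("w3.pkl","rb"))
w=lambda x,y,z: atz("wrist",260+x/6,100+y/6,z,i)
print("base c",(w(65,290,.022)+w(547,290,.022))/2, w(306,57,.022),w(300,525,.022))
fl,fr=w(183,548,.181),w(360,562,.181);print("flare",fl,fr,(fl+fr)/2,"yaw",np.degrees(np.arctan2(-(fr-fl)[0],(fr-fl)[1])))
l,r=w(253,529,.163),w(300,529,.163);print("lips",l,r,(l+r)/2)
for z in (.1,.12,.14,.16,.18):
    q=[w(*c,z) for c in [(175,258),(432,285),(160,432),(413,462)]]
    d=[q[2]-q[0],q[3]-q[1]];f=[q[1]-q[0],q[3]-q[2]]
    print(z,sum(q)/4,[(np.linalg.norm(e).round(4),np.degrees(np.arctan2(e[1],e[0])).round(1)) for e in d],[(np.linalg.norm(e).round(4),np.degrees(np.arctan2(-e[0],e[1])).round(1)) for e in f])
```

```text
base c [ 0.54632753 -0.21947259  0.022     ] [ 0.48642888 -0.21965132  0.022     ] [ 0.61003805 -0.22062102  0.022     ]
flare [ 0.56968783 -0.2374118   0.181     ] [ 0.572015   -0.20570576  0.181     ] [ 0.57085142 -0.22155878  0.181     ] yaw -4.197889411907533
lips [ 0.57117086 -0.225777    0.163     ] [ 0.5710933  -0.21692544  0.163     ] [ 0.57113208 -0.22135122  0.163     ]
0.1 [ 0.55056295 -0.21981377  0.1       ] [(np.float64(0.0389), np.float64(-5.5)), (np.float64(0.0397), np.float64(-4.9))] [(np.float64(0.0559), np.float64(-5.7)), (np.float64(0.0563), np.float64(-6.5))]
0.12 [ 0.54680661 -0.21922786  0.12      ] [(np.float64(0.037), np.float64(-5.5)), (np.float64(0.0377), np.float64(-4.9))] [(np.float64(0.0531), np.float64(-5.7)), (np.float64(0.0535), np.float64(-6.5))]
0.14 [ 0.54305028 -0.21864195  0.14      ] [(np.float64(0.035), np.float64(-5.5)), (np.float64(0.0357), np.float64(-4.9))] [(np.float64(0.0503), np.float64(-5.7)), (np.float64(0.0507), np.float64(-6.5))]
0.16 [ 0.53929394 -0.21805605  0.16      ] [(np.float64(0.0331), np.float64(-5.5)), (np.float64(0.0338), np.float64(-4.9))] [(np.float64(0.0475), np.float64(-5.7)), (np.float64(0.0478), np.float64(-6.5))]
0.18 [ 0.5355376  -0.21747014  0.18      ] [(np.float64(0.0311), np.float64(-5.5)), (np.float64(0.0318), np.float64(-4.9))] [(np.float64(0.0447), np.float64(-5.7)), (np.float64(0.045), np.float64(-6.5))]
```

The stand's base is centred at about (0.548,-0.2195). The clip's far lips are at about (0.571,-0.221), and the clip's edges give a yaw of about -5.5°. Next I'll go and look from over the mic.

Run:
```python
from look import *
import pickle
i=pickle.load(open("w1.pkl","rb"))
h=atz("wrist",487.5,245.5,.04,i);t=atz("wrist",563,169,.04,i);print(h,t,np.degrees(np.arctan2(*(h-t)[1::-1])))
plan([0.555,.19,.24],Rdown(-44))
```

```text
[0.61351718 0.12960421 0.04      ] [0.47304816 0.27805209 0.04      ] -46.581902959377146
t 3.775 pos [ 0.5564 -0.2062  0.3582] shift [2.975 9.898 0.065] rot [44.58 -0.06 -0.12] rows 6.61
```

```bash
python3 -m pendant '[{"x":2.8,"y":9.9,"z":0.1,"ax":45,"ay":0,"az":0},{"x":2.8,"y":9.9,"z":0.1,"ax":45,"ay":0,"az":0},{"x":2.8,"y":9.9,"z":0.1,"ax":45,"ay":0,"az":0},{"x":2.8,"y":9.9,"z":0.1,"ax":45,"ay":0,"az":0},{"x":2.8,"y":9.9,"z":0.1,"ax":45,"ay":0,"az":0},{"x":2.8,"y":9.9,"z":0.1,"ax":45,"ay":0,"az":0},{"x":2.8,"y":9.9,"z":0.1,"ax":45,"ay":0,"az":0},{"x":2.8,"y":9.9,"z":0.1,"ax":45,"ay":0,"az":0},{"x":2.8,"y":9.9,"z":0.1,"ax":45,"ay":0,"az":0},{"x":2.8,"y":9.9,"z":0.1,"ax":45,"ay":0,"az":0}]'
python3 - <<'E'
from look import *
import pickle
i=viewer.camera_info("wrist");im=viewer.camera("wrist");cv2.imwrite("pics/w4.png",im);pickle.dump(i,open("w4.pkl","wb"))
find("wrist","mic_center","tray","mic_head")
plan([0.555,.19,.24],Rdown(-44))
E
```

```text
time_s: 5.03
position: [0.5582, 0.1865, 0.2472]
eef_rot: [82.9, 89.9, 38.2]
force: [-0.0, -0.3, -0.6]
gripper_width: 1.001
wrist mic_center [([60.0, 251.1, 86.4, 75.8], 0.83), ([318.3, 155.7, 43.2, 200.7], 0.73)]
wrist tray [([325.0, 149.7, 92.3, 205.3], 0.66)]
wrist mic_head [([63.9, 249.8, 86.2, 76.0], 0.83), ([320.5, 156.9, 49.0, 196.6], 0.75)]
t 5.225 pos [0.5582 0.1875 0.2468] shift [ 0.169 -0.01  -0.101] rot [-0.62 -0.   -0.05] rows 0.13
```

View pics/w4.png

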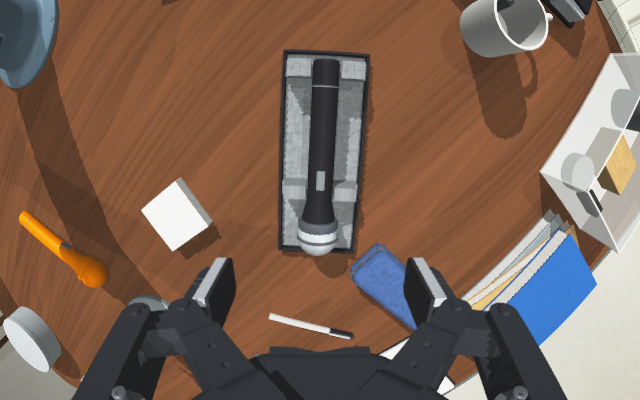

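Run:
```python
from look import *
import pickle
im=cv2.imread("pics/w4.png");cv2.imwrite("pics/w4_c.png",cv2.resize(im[40:265,265:385],(427,800),interpolation=cv2.INTER_CUBIC)[:600]);cv2.imwrite("pics/w4_d.png",cv2.resize(im[140:265,265:385],(576,600),interpolation=cv2.INTER_CUBIC))
g=im.max(2)
for r in (70,85,100,115,130,145,160,170): 
    print(r,g[r,300:350].tolist())
```

```text
70 [173, 179, 183, 184, 183, 178, 175, 176, 176, 179, 158, 85, 81, 40, 39, 41, 43, 46, 46, 47, 49, 49, 53, 54, 56, 57, 57, 59, 55, 54, 54, 51, 50, 47, 46, 45, 42, 41, 36, 76, 111, 141, 166, 181, 178, 163, 160, 164, 174, 174]
85 [105, 108, 110, 110, 108, 106, 105, 106, 105, 107, 108, 100, 82, 83, 101, 108, 111, 109, 105, 108, 109, 111, 112, 114, 115, 112, 104, 102, 98, 96, 83, 77, 74, 67, 57, 54, 44, 41, 48, 86, 107, 104, 102, 104, 106, 106, 107, 109, 109, 106]
100 [118, 119, 115, 107, 104, 104, 102, 109, 106, 107, 89, 59, 39, 43, 45, 46, 47, 49, 50, 50, 52, 54, 55, 57, 57, 58, 55, 54, 51, 51, 49, 46, 45, 44, 42, 39, 37, 47, 90, 115, 116, 121, 124, 122, 122, 125, 124, 124, 124, 123]
115 [176, 174, 150, 118, 128, 144, 149, 158, 154, 120, 72, 38, 42, 43, 44, 46, 49, 50, 51, 51, 54, 56, 56, 57, 58, 57, 55, 53, 53, 50, 47, 46, 46, 44, 39, 38, 47, 90, 120, 127, 130, 132, 134, 128, 125, 122, 124, 115, 121, 119]
130 [181, 180, 175, 159, 156, 154, 152, 154, 154, 107, 65, 42, 44, 47, 48, 50, 50, 51, 52, 54, 55, 55, 59, 59, 57, 56, 53, 51, 49, 47, 47, 46, 42, 41, 37, 33, 87, 117, 118, 119, 119, 119, 120, 122, 121, 123, 127, 127, 129, 151]
145 [184, 179, 164, 167, 170, 169, 164, 163, 163, 64, 42, 44, 47, 48, 48, 50, 50, 51, 53, 55, 57, 56, 58, 59, 55, 55, 51, 50, 48, 46, 44, 43, 42, 38, 36, 98, 123, 123, 127, 128, 124, 122, 123, 123, 122, 125, 128, 126, 152, 183]
160 [166, 157, 150, 156, 163, 159, 158, 143, 94, 44, 43, 42, 46, 49, 50, 50, 52, 54, 55, 57, 57, 60, 59, 56, 54, 53, 49, 49, 48, 46, 43, 41, 35, 34, 84, 110, 122, 125, 126, 126, 125, 122, 120, 121, 119, 122, 125, 156, 183, 184]
170 [177, 166, 168, 167, 166, 162, 164, 145, 66, 41, 45, 46, 49, 51, 50, 49, 54, 56, 64, 68, 58, 59, 57, 55, 52, 50, 48, 47, 46, 44, 41, 39, 37, 49, 102, 120, 118, 118, 120, 122, 125, 125, 125, 122, 121, 119, 152, 172, 172, 176]
```

View pics/w4_d.png

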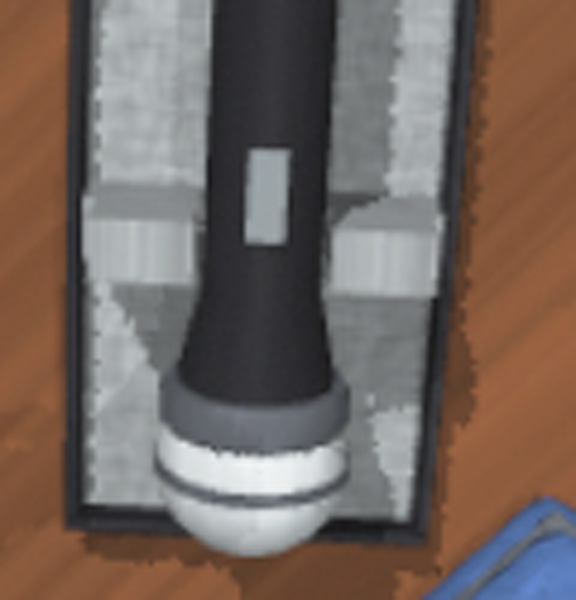

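Run:
```python
from look import *
import pickle
i=pickle.load(open("w4.pkl","rb"))
w=lambda u,v,z=.04: atz("wrist",u,v,z,i)[:2]
a=w(324.6,100.5);b=w(321.2,170.5);h=w(317.7,236.3);m=w(323,130.5)
print(a,m,b,h,[np.degrees(np.arctan2(*(q-a)[::-1])).round(2) for q in (m,b,h)])
d=(h-a)/np.linalg.norm(h-a)
c=h-.119*d;print("center from head",c)
for u,v,o in [(320,187,.056),(320,201.5,.072)]: print("center from cradle",w(u,v,.043)-o*d)
print("tail", w(326,58)+.09*d, w(326,58,.04))
```

```text
[0.50335373 0.24799401] [0.52622567 0.22297715] [0.55770385 0.18911369] [0.61377788 0.12783469] [np.float64(-47.56), np.float64(-47.29), np.float64(-47.42)]
center from head [0.53325652 0.21545495]
center from cradle [0.53229096 0.21607144]
center from cradle [0.53405906 0.21542138]
tail [0.5310329  0.21665271] [0.47013439 0.28292013]
```

Run:
```python
from look import *
plan([0.5574,.189,.020],Rdown(-47.4))
```

```text
t 5.225 pos [0.5582 0.1875 0.2468] shift [ 5.669  0.009 -0.04 ] rot [ 2.78 -0.   -0.05] rows 3.63
```

```bash
python3 -m pendant '[{"x":1.5,"y":0,"z":0,"ax":2.8,"ay":0,"az":0},{"x":3,"y":0,"z":0,"ax":2.8,"ay":0,"az":0},{"x":4.4,"y":0,"z":0,"ax":2.8,"ay":0,"az":0},{"x":4.4,"y":0,"z":0,"ax":2.8,"ay":0,"az":0},{"x":4.4,"y":0,"z":0,"ax":2.8,"ay":0,"az":0}]'
python3 - <<'E'
from look import *
plan([0.5574,.189,.020],Rdown(-47.4))
im=viewer.camera("wrist");cv2.imwrite("pics/w5.png",im)
E
```

```text
time_s: 5.85
position: [0.5596, 0.1886, 0.0721]
eef_rot: [59.6, 89.8, 12.3]
force: [-0.0, 0.5, 1.3]
gripper_width: 1.0
t 5.85 pos [0.5596 0.1886 0.0721] shift [ 1.301 -0.038 -0.046] rot [ 0.08  0.09 -0.15] rows 0.83
```

View pics/w5.png

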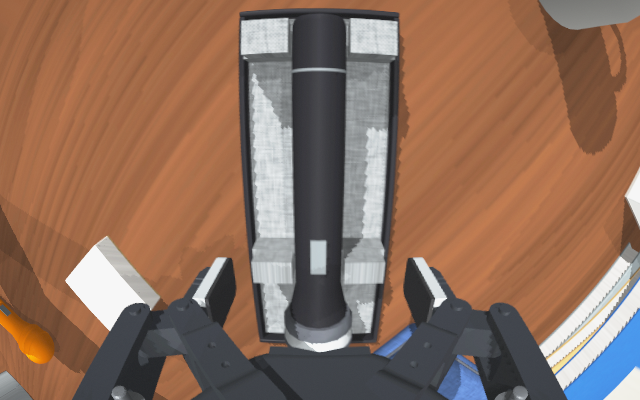

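Run:
```python
from look import *
d=np.array([.677,-.736])
c=np.array([.533,.2155])
for k in (36,56,72,119,-90): print(k,proj("wrist",[*(c+d*k/1000),.04]).round(1))
```

```text
36 [316.8 232.7]
56 [316.8 261. ]
72 [316.9 281.7]
119 [317.  333.2]
-90 [316.8  19.1]
```

```bash
python3 -m pendant '[{"x":0.7,"y":-0.03,"z":-0.05,"ax":0,"ay":0,"az":0},{"x":1.3,"y":-0.03,"z":-0.05,"ax":0,"ay":0,"az":0},{"x":1.3,"y":-0.03,"z":-0.05,"ax":0,"ay":0,"az":0},{"x":1.3,"y":-0.03,"z":-0.05,"ax":0,"ay":0,"az":0}]'; python3 -m pendant '[{"x":0,"y":0,"z":0,"ax":0,"ay":0,"az":0},{"x":0,"y":0,"z":0,"ax":0,"ay":0,"az":0},{"x":0,"y":0,"z":0,"ax":0,"ay":0,"az":0},{"x":0,"y":0,"z":0,"ax":0,"ay":0,"az":0},{"x":0,"y":0,"z":0,"ax":0,"ay":0,"az":0},{"x":0,"y":0,"z":0,"ax":0,"ay":0,"az":0}]' 20 100
```

```text
time_s: 6.4
position: [0.5578, 0.1901, 0.0208]
eef_rot: [72.0, 89.7, 24.7]
force: [0.7, 0.6, 0.9]
gripper_width: 0.998
time_s: 7.15
position: [0.5563, 0.1898, 0.019]
eef_rot: [83.4, 89.9, 36.1]
force: [-0.8, -0.2, 5.0]
gripper_width: 0.326
```

```bash
python3 -m pendant '[{"x":-0.5,"y":0,"z":0,"ax":0,"ay":0,"az":0},{"x":-1.5,"y":0,"z":0,"ax":0,"ay":0,"az":0},{"x":-3,"y":0,"z":0,"ax":0,"ay":0,"az":0},{"x":-4.5,"y":0,"z":0,"ax":0,"ay":0,"az":0},{"x":-5.5,"y":0,"z":0,"ax":0,"ay":0,"az":0},{"x":-5.5,"y":0,"z":0,"ax":0,"ay":0,"az":0},{"x":-5.5,"y":0,"z":0,"ax":0,"ay":0,"az":0}]'
python3 - <<'E'
from look import *
im=viewer.camera("wrist");cv2.imwrite("pics/w6.png",im)
im=viewer.camera("scene");cv2.imwrite("pics/s6.png",im)
a=np.radians(-5.5);d=np.array([np.cos(a),np.sin(a)])
c=np.array([.550,-.2197])+.048*d;print(c)
plan([*c,.24],Rdown(-5.5))
print(tool()[2]["gripper_width"])
E
```

```text
time_s: 8.02
position: [0.5541, 0.1891, 0.2369]
eef_rot: [-117.4, 89.8, -164.6]
force: [-0.4, 0.7, -2.5]
gripper_width: 0.325
[ 0.59777902 -0.2243006 ]
t 8.125 pos [0.5536 0.189  0.2358] shift [-0.087 -6.2    8.34 ] rot [-41.77  -0.18   0.23] rows 6.65
0.32370061154454566
```

View pics/w6.png

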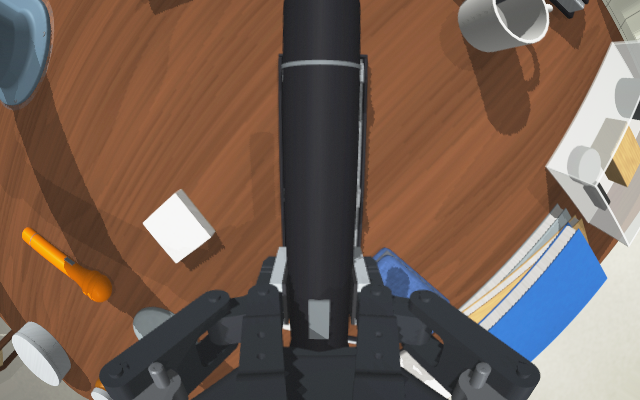

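View pics/s6.png

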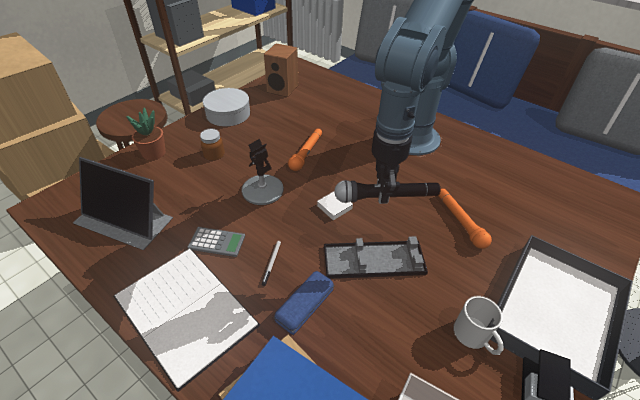

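The mic is held, level by eye, and out of the tray. Next I'll move it over the clip.

```bash
python3 -m pendant '[{"x":-0.1,"y":-6.2,"z":8.3,"ax":-41.8,"ay":0,"az":0},{"x":-0.1,"y":-6.2,"z":8.3,"ax":-41.8,"ay":0,"az":0},{"x":-0.1,"y":-6.2,"z":8.3,"ax":-41.8,"ay":0,"az":0},{"x":-0.1,"y":-6.2,"z":8.3,"ax":-41.8,"ay":0,"az":0},{"x":-0.1,"y":-6.2,"z":8.3,"ax":-41.8,"ay":0,"az":0},{"x":-0.1,"y":-6.2,"z":8.3,"ax":-41.8,"ay":0,"az":0},{"x":-0.1,"y":-6.2,"z":8.3,"ax":-41.8,"ay":0,"az":0},{"x":-0.1,"y":-6.2,"z":8.3,"ax":-41.8,"ay":0,"az":0},{"x":-0.1,"y":-6.2,"z":8.3,"ax":-41.8,"ay":0,"az":0},{"x":-0.1,"y":-6.2,"z":8.3,"ax":-41.8,"ay":0,"az":0}]'
python3 - <<'E'
from look import *
import pickle
plan([.5978,-.2243,.24],Rdown(-5.5))
i=viewer.camera_info("wrist");im=viewer.camera("wrist");cv2.imwrite("pics/w7.png",im);pickle.dump(i,open("w7.pkl","wb"))
for n in ("side","scene"):
  im=viewer.camera(n);cv2.imwrite(f"pics/{n}7.png",im)
  x,y=(348,150) if n=="side" else (262,165)
  cv2.imwrite(f"pics/{n}7c.png",cv2.resize(im[y-70:y+50,x-70:x+70],None,fx=5,fy=5,interpolation=cv2.INTER_CUBIC))
plan([.5978,-.2243,.24],Rdown(-5.5))
E
```

```text
time_s: 9.38
position: [0.5988, -0.22, 0.2408]
eef_rot: [145.9, 89.8, 140.6]
force: [0.3, -0.2, -1.5]
gripper_width: 0.323
t 9.375 pos [ 0.5988 -0.22    0.2408] shift [ 0.021 -0.109 -0.014] rot [ 0.21 -0.13 -0.09] rows 0.07
t 9.525 pos [ 0.599  -0.2206  0.2418] shift [ 0.046 -0.094 -0.022] rot [ 0.2  -0.03 -0.05] rows 0.07
```

View pics/w7.png

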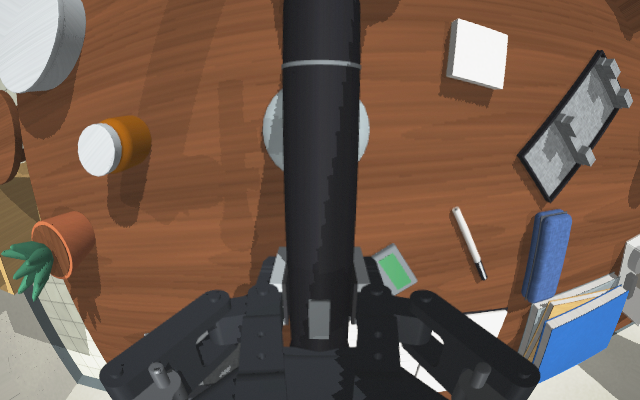

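View pics/scene7c.png

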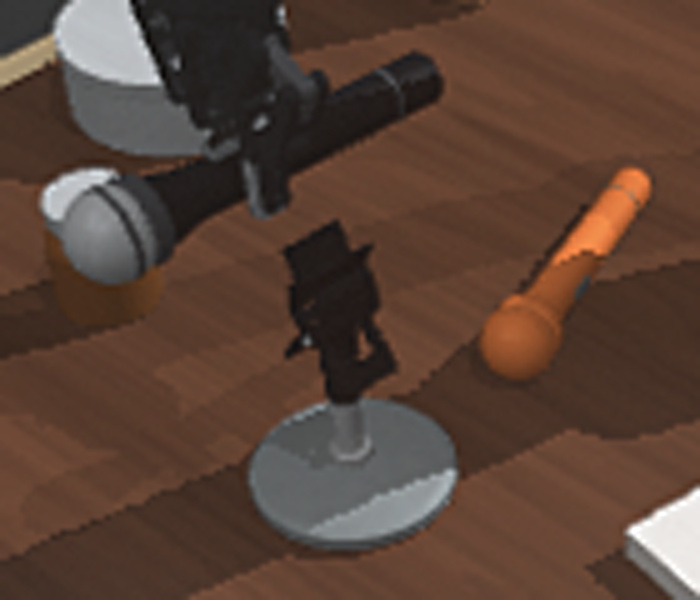

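View pics/side7c.png

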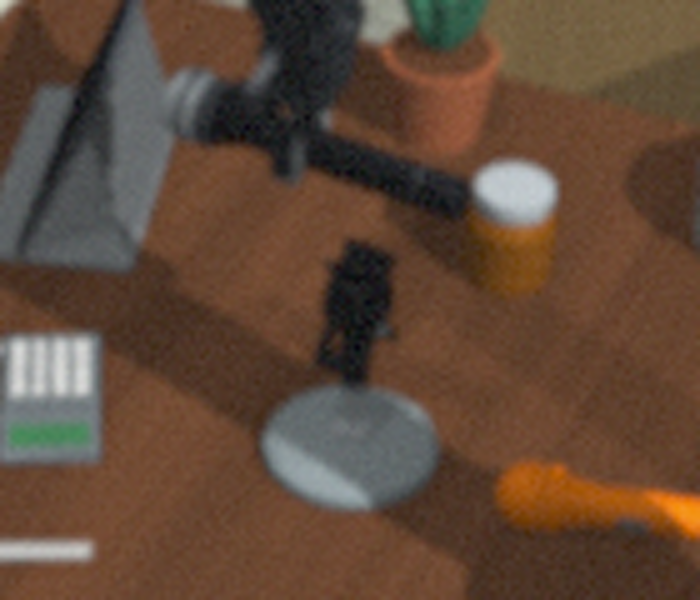

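Run:
```python
from look import *
import pickle
i=pickle.load(open("w7.pkl","rb"))
l,r=atz("wrist",263.5,131,.022,i),atz("wrist",369.5,131,.022,i);print("base chord",l,r,(l+r)/2)
p,R,s=tool();g=p-R[:,0]*.019;m=R[:,2]
for k in (83,-126): 
  q=g+m*k/1000; print(k,q.round(3),proj("scene",q).round(1),proj("side",q).round(1))
print("meas scene head (212,142.4) tail (276,111.5); side head",278+190/5,80+102/5,"tail",278+460/5,80+198/5)
a=np.radians(-5.5);d=np.array([np.cos(a),np.sin(a),0]);n=np.array([-d[1],d[0],0]);c=np.array([.55,-.2197,.15])
for sx in(-20,20):
  for sy in (-15,15):
    q=c+d*sx/1e3+n*sy/1e3+[0,0,.031];print(sx,sy,"scene crop",((proj("scene",q)-[192,95])*5).round(),"side crop",((proj("side",q)-[278,80])*5).round())
```

```text
base chord [ 0.54414556 -0.28107682  0.022     ] [ 0.55573353 -0.15768948  0.022     ] [ 0.54993954 -0.21938315  0.022     ]
83 [ 0.682 -0.228  0.261] [213.1 141.7] [316.9 100.9]
-126 [ 0.474 -0.209  0.261] [276.  109.7] [370.6 119.8]
meas scene head (212,142.4) tail (276,111.5); side head 316.0 100.4 tail 370.0 119.6
-20 -15 scene crop [332. 219.] side crop [395. 255.]
-20 15 scene crop [366. 242.] side crop [373. 277.]
20 -15 scene crop [277. 249.] side crop [345. 236.]
20 15 scene crop [310. 273.] side crop [323. 258.]
```

```bash
python3 -m pendant '[{"x":0.4,"y":-0.09,"z":-0.02,"ax":0.2,"ay":0,"az":0},{"x":0.4,"y":-0.09,"z":-0.02,"ax":0.2,"ay":0,"az":0},{"x":0.4,"y":-0.09,"z":-0.02,"ax":0.2,"ay":0,"az":0}]'
python3 - <<'E'
from look import *
p,R,s=tool();g=p-R[:,0]*.019;m=R[:,2]
i=viewer.camera_info("wrist");im=viewer.camera("wrist");cv2.imwrite("pics/w8.png",im)
for k in (0,-30,-60,-100,-122): print(k,proj("wrist",g+m*k/1000,i).round(1))
gr=im.max(2)
for r in (30,64,100,130,160,200): print(r,[int(x) for x in np.where((gr[r,250:400]<85))[0][[0,-1]]+250])
print(p, s["force"]); plan([.5978,-.2243,.225],Rdown(-5.5))
plan([.5978,-.2243,.225],Rdown(-5.5))
E
```

```text
time_s: 9.9
position: [0.5972, -0.2261, 0.2258]
eef_rot: [175.1, 90.0, 169.4]
force: [0.4, 0.2, -1.8]
gripper_width: 0.322
0 [321.4 283.3]
-30 [321.6 224.4]
-60 [321.8 154.7]
-100 [321.9  54.3]
-122 [321.9   1.9]
30 [282, 360]
64 [283, 359]
100 [283, 359]
130 [283, 358]
160 [284, 357]
200 [284, 355]
[ 0.59718243 -0.22611976  0.22578127] [ 0.44260658  0.18514046 -1.82461034]
t 9.95 pos [ 0.5975 -0.2263  0.2262] shift [0.03  0.05  0.003] rot [-0.18 -0.    0.  ] rows 0.04
t 9.95 pos [ 0.5975 -0.2263  0.2262] shift [0.03  0.05  0.003] rot [-0.18 -0.    0.  ] rows 0.04
```

View pics/w8.png

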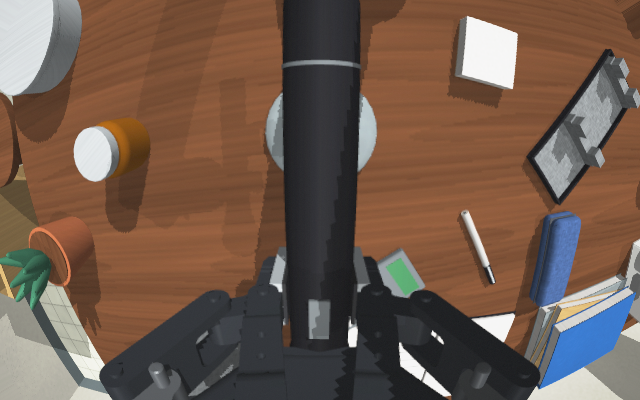

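```bash
python3 -m pendant '[{"x":0.6,"y":0.05,"z":0,"ax":-0.2,"ay":0,"az":0},{"x":1.1,"y":0.05,"z":0,"ax":-0.2,"ay":0,"az":0},{"x":1.1,"y":0.05,"z":0,"ax":-0.2,"ay":0,"az":0},{"x":1.1,"y":0.05,"z":0,"ax":-0.2,"ay":0,"az":0}]' - 120
python3 - <<'E'
from look import *
plan([.5978,-.2243,.130],Rdown(-5.5));print(tool()[2]["force"])
for n in ("side","scene"):
  im=viewer.camera(n)
  x,y=(348,150) if n=="side" else (262,165)
  cv2.imwrite(f"pics/{n}9c.png",cv2.resize(im[y-70:y+50,x-70:x+70],None,fx=5,fy=5,interpolation=cv2.INTER_CUBIC))
E
```

```text
time_s: 10.45
position: [0.598, -0.2246, 0.1827]
eef_rot: [-40.8, 90.0, -46.3]
force: [0.9, 0.2, -1.6]
gripper_width: 0.321
t 10.45 pos [ 0.598  -0.2246  0.1827] shift [ 1.317  0.007 -0.006] rot [0.01 0.03 0.03] rows 0.84
[ 0.92234322  0.15867344 -1.57046335]
```

View pics/scene9c.png

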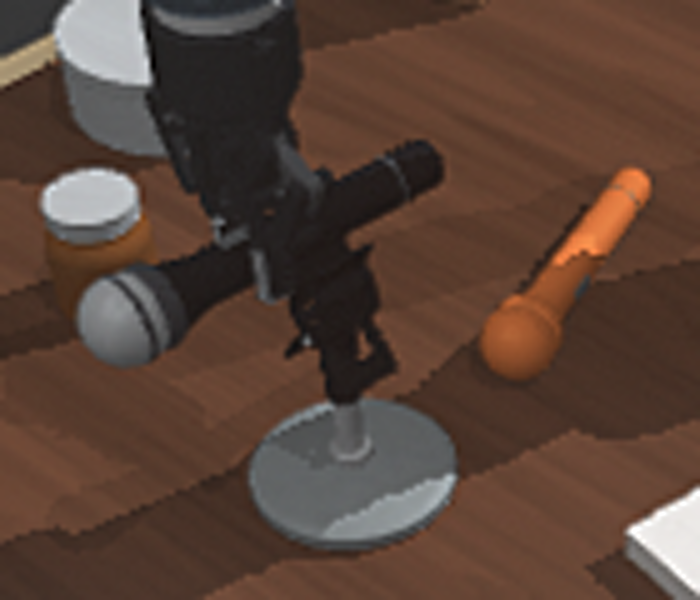

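View pics/side9c.png

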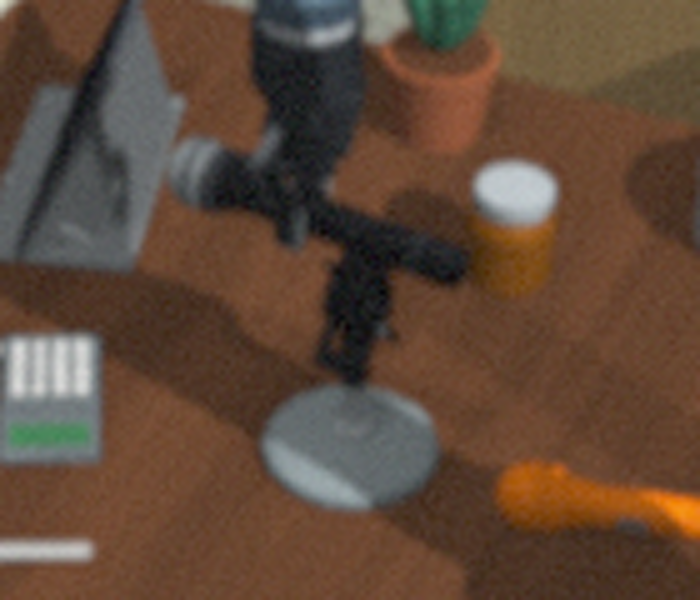

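The mic is aligned over the clip in both views, so I'll press.

```bash
python3 -m pendant '[{"x":0.3,"y":0,"z":0,"ax":0,"ay":0,"az":0},{"x":0.5,"y":0,"z":0,"ax":0,"ay":0,"az":0},{"x":0.7,"y":0,"z":0,"ax":0,"ay":0,"az":0}]'
python3 -m pendant '[{"x":0.1,"y":0,"z":0,"ax":0,"ay":0,"az":0},{"x":0.2,"y":0,"z":0,"ax":0,"ay":0,"az":0},{"x":0.3,"y":0,"z":0,"ax":0,"ay":0,"az":0}]'
python3 -m pendant '[{"x":0.1,"y":0,"z":0,"ax":0,"ay":0,"az":0},{"x":0.2,"y":0,"z":0,"ax":0,"ay":0,"az":0},{"x":0.3,"y":0,"z":0,"ax":0,"ay":0,"az":0},{"x":0.3,"y":0,"z":0,"ax":0,"ay":0,"az":0}]'
python3 - <<'E'
from look import *
plan([.5978,-.2243,.130],Rdown(-5.5));print(tool()[2]["force"],tool()[2]["wrist_torque"])
E
```

```text
time_s: 10.92
position: [0.5979, -0.2244, 0.1543]
eef_rot: [-30.5, 90.0, -36.0]
force: [-1.4, -0.2, 2.8]
gripper_width: 0.32
time_s: 11.3
position: [0.5986, -0.2247, 0.1434]
eef_rot: [-7.3, 89.9, -12.8]
force: [-0.7, 0.7, 4.0]
gripper_width: 0.316
time_s: 11.8
position: [0.5968, -0.2243, 0.1292]
eef_rot: [-167.8, 89.9, -173.3]
force: [-0.2, -2.4, -4.2]
gripper_width: 0.322
t 11.8 pos [ 0.5968 -0.2243  0.1292] shift [-0.021  0.004  0.025] rot [ 0.02 -0.11  0.02] rows 0.02
[-0.16015195 -2.44284398 -4.17384783] [-0.16855151 -0.03064277  0.25569165]
```

Run:
```python
from look import *
for n in ("side","scene"):
  im=viewer.camera(n);cv2.imwrite(f"pics/{n}10.png",im)
  x,y=(348,150) if n=="side" else (262,165)
  cv2.imwrite(f"pics/{n}10c.png",cv2.resize(im[y-60:y+40,x-60:x+60],None,fx=6,fy=6,interpolation=cv2.INTER_CUBIC))
im=viewer.camera("wrist");cv2.imwrite("pics/w10.png",im)
p,R,s=tool();g=p-R[:,0]*.020;m=R[:,2]
for k in (83,-126): 
  q=g+m*k/1000; print(k,q.round(3),((proj("scene",q)-[202,105])*6).round(1),((proj("side",q)-[288,90])*6).round(1))
print(s["time_s"],s["force"])
```

```text
83 [ 0.679 -0.232  0.149] [107.2 413.6] [181.4 220.4]
-126 [ 0.471 -0.212  0.149] [455.7 217.7] [488.1 335.9]
11.95 [-0.98944767 -1.6681599  -5.45666923]
```

View pics/scene10c.png

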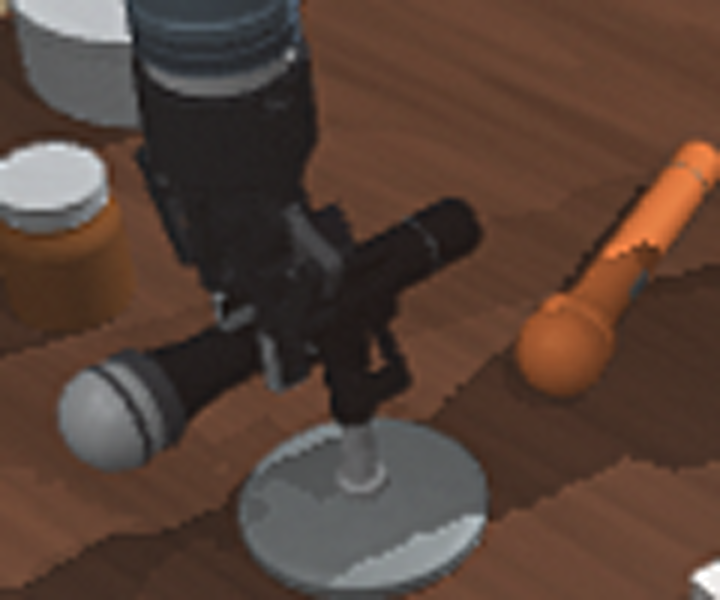

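View pics/side10c.png

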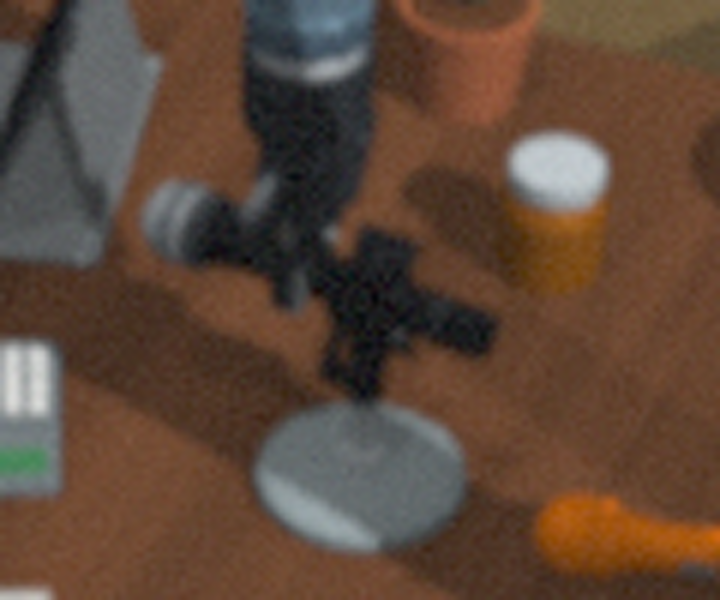

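View pics/w10.png

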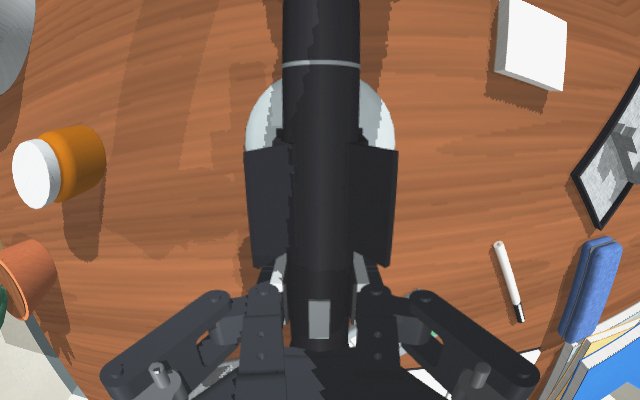

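```bash
python3 -m pendant '[{"x":0.04,"y":0,"z":0,"ax":0,"ay":0,"az":0},{"x":0.07,"y":0,"z":0,"ax":0,"ay":0,"az":0},{"x":0.07,"y":0,"z":0,"ax":0,"ay":0,"az":0}]'
python3 - <<'E'
from look import *
im=viewer.camera("wrist");cv2.imwrite("pics/w11.png",cv2.resize(im[120:290,230:410],(635,600),interpolation=cv2.INTER_CUBIC))
print(tool()[0],tool()[2]["force"],tool()[2]["wrist_torque"])
E
```

```text
time_s: 12.32
position: [0.5969, -0.2244, 0.1288]
eef_rot: [142.6, 89.9, 137.1]
force: [-4.9, -0.1, 5.2]
gripper_width: 0.317
[ 0.59694382 -0.22442799  0.12882172] [-5.1028458   0.86990676  5.02440279] [0.1445207  1.07780641 0.16430543]
```

View pics/w11.png

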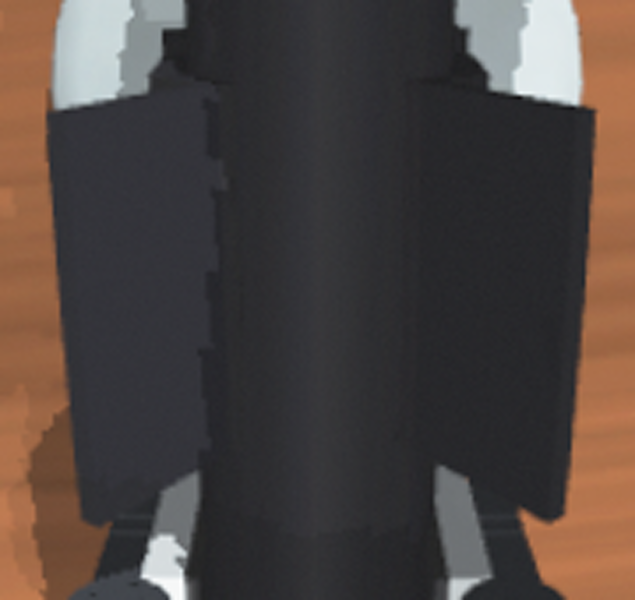

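The upward force on the tool changed from -5 N to +5 N with almost no further travel. The mic is on the saddle, and the lips overlap the handle evenly on both sides. I'll ease off the push and then release.

```bash
python3 -m pendant '[{"x":-0.04,"y":0,"z":0,"ax":0,"ay":0,"az":0},{"x":-0.04,"y":0,"z":0,"ax":0,"ay":0,"az":0},{"x":-0.04,"y":0,"z":0,"ax":0,"ay":0,"az":0}]'
python3 -m pendant '[{"x":0,"y":0,"z":0,"ax":0,"ay":0,"az":0},{"x":0,"y":0,"z":0,"ax":0,"ay":0,"az":0},{"x":0,"y":0,"z":0,"ax":0,"ay":0,"az":0},{"x":0,"y":0,"z":0,"ax":0,"ay":0,"az":0},{"x":0,"y":0,"z":0,"ax":0,"ay":0,"az":0},{"x":0,"y":0,"z":0,"ax":0,"ay":0,"az":0}]' 80 20
python3 - <<'E'
from look import *
im=viewer.camera("wrist");cv2.imwrite("pics/w12.png",im)
plan([.5978,-.2243,.130],Rdown(-5.5))
E
```

```text
time_s: 12.75
position: [0.597, -0.2244, 0.129]
eef_rot: [178.1, 89.9, 172.6]
force: [-5.3, -0.5, 1.0]
gripper_width: 0.317
time_s: 13.5
position: [0.5977, -0.2242, 0.129]
eef_rot: [-7.4, 90.0, -12.9]
force: [-0.6, 0.8, -0.4]
gripper_width: 0.933
t 13.55 pos [ 0.5977 -0.2242  0.129 ] shift [-0.025 -0.003  0.003] rot [ 0.02  0.   -0.  ] rows 0.02
```

View pics/w12.png

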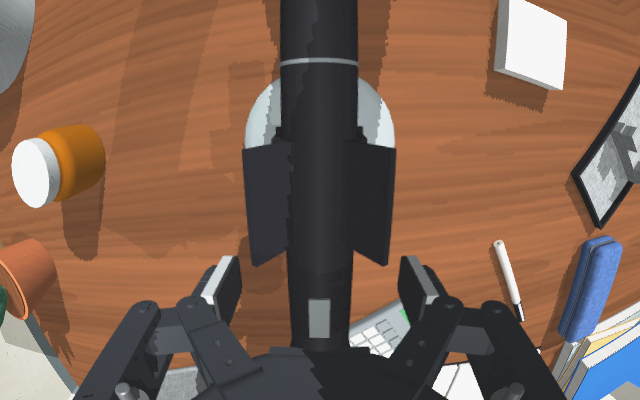

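The fingers are open and clear of the mic, which stayed in place. I'll lift away and check.

```bash
python3 -m pendant '[{"x":-0.6,"y":0,"z":0,"ax":0,"ay":0,"az":0},{"x":-1.8,"y":0,"z":0,"ax":0,"ay":0,"az":0},{"x":-3,"y":0,"z":0,"ax":0,"ay":0,"az":0},{"x":-4.2,"y":0,"z":0,"ax":0,"ay":0,"az":0},{"x":-4.5,"y":0,"z":0,"ax":0,"ay":0,"az":0},{"x":-4.5,"y":0,"z":0,"ax":0,"ay":0,"az":0},{"x":-4.5,"y":0,"z":0,"ax":0,"ay":0,"az":0}]'
python3 - <<'E'
from look import *
i=viewer.camera_info("wrist");im=viewer.camera("wrist");cv2.imwrite("pics/w13.png",im)
im=viewer.camera("scene");cv2.imwrite("pics/s13.png",im)
cv2.imwrite("pics/s13c.png",cv2.resize(im[105:205,202:322],None,fx=6,fy=6,interpolation=cv2.INTER_CUBIC))
a=np.radians(-5.5);d=np.array([np.cos(a),np.sin(a),0]);c=np.array([.55,-.2197,.15])+.012*d
for k in (119,-90): q=c+d*k/1000;print(k,"scenecrop",((proj("scene",q)-[202,105])*6).round(),"wrist",proj("wrist",q,i).round(1))
print(monitor.read_state()["force"],monitor.read_state()["position"])
E
```

```text
time_s: 14.42
position: [0.5967, -0.2234, 0.3067]
eef_rot: [166.5, 89.8, 161.0]
force: [0.1, -0.7, -0.7]
gripper_width: 0.939
119 scenecrop [105. 413.] wrist [319.2 259.5]
-90 scenecrop [454. 218.] wrist [319.4  57.6]
[ 0.04352116 -0.09964912  1.18449358] [ 0.59671506 -0.22343197  0.30668445]
```

View pics/s13c.png

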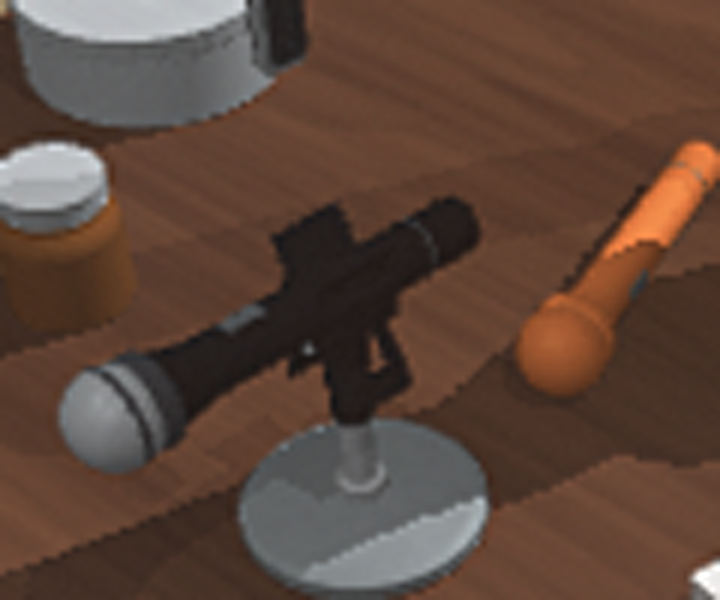

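View pics/w13.png

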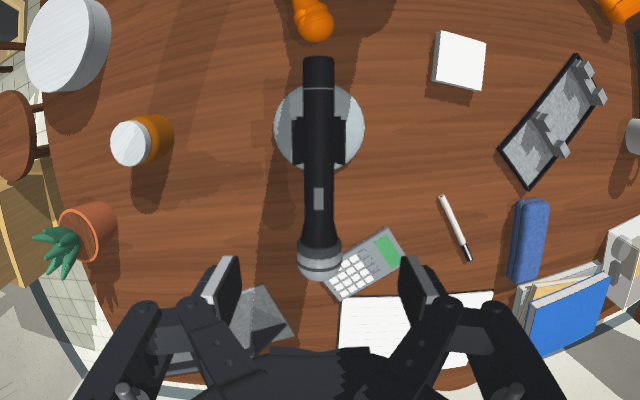

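View pics/s13.png

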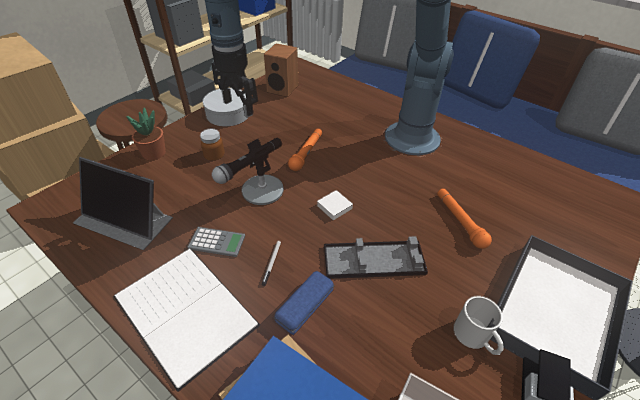

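The mic's head and tail pixels match the predicted home line within about 2 px, and nothing else has moved. I'll hand it in.

Run:
```python
from look import *
print(ctrl.sign_off())
```

```text
the job is handed in; nothing more can be done
None
```

The microphone is in the clip with its head pointing away from the robot. I let go only after it was seated, and handed the job in at about 14.5 s; no verdict is reported.

- **Grasp and press:** I gripped the black mic about 36 mm ahead of mid-handle and lifted it out of the tray. I pressed it in with mid-handle about 12 mm toward the head side of the clip's centre.
- **Seating before release:** The vertical force on the tool went from -5 N, with the jaws pulling the mic in, to +5 N, with the saddle pushing back, over less than 1 mm of travel. The wrist picture showed both jaw lips overlapping the handle evenly. I then eased off the push and opened the fingers.
- **Last checks:** After I lifted away, the head and tail matched the predicted home line in the scene and wrist pictures, to about 2 px in the scene view. The gripper was clear, at z about 0.31 m. Comparing the scene pictures by eye, the other objects and the orange look-alikes had not moved.
- **Limits of the checks:** I judged the jaw angles only from the pictures, at roughly 0.13–0.17 rad.
- **Refused move:** My first move command was refused because each row needs all six values. It moved nothing.

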